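Turn a washed reptile hide round under the disinfecting lamp

TASK

The washed clay reptile hide stands on the wooden turntable in front of the small disinfecting lamp. Turn the table by its upright dowels, without touching the hide, so that the doorway squarely faces the lamp for about a second, then its other three sides one after another, going round the hide clockwise as seen from above and giving each about a second. Leave it standing in the middle of the table with the fourth side facing the lamp, and do not shift or knock over the things around it.

Things in the scene. Friction and masses are not known exactly. Their poses are not given: they have to be found in the camera images.
- station: Grey lamp station fixed to the shelf. Origin on the shelf, on the turntable's vertical axis; its x axis points from there to the lamp: a round head 60 mm across, lens centre 75 mm high and 141 mm from the axis, looking back at it, joined to an upright column (22 x 36 mm, 175 mm high) 177 mm from the axis. A disc foot (radius 105 mm, 10 mm high) lies under the turntable.
- turntable (a joint): Angle of the round wooden turntable, rad, growing anticlockwise seen from above; it turns many times round with light friction. Disc radius 112 mm, top 30 mm above the shelf. Six upright dowels, 12 mm thick, tops 102 mm above the shelf, stand every 60 degrees on a circle of radius 98 mm: at joint value q dowel k is at angle q + k*60 degrees from the station's x axis.
- dowel0 (a point): Top centre of dowel 0 (98 mm from the turntable's axis, 102 mm above the shelf).
- hide: Loose hollow clay hide, a square box 84 x 84 mm and 58 mm high, standing on the turntable near its centre and turning with it. Origin at the centre of its underside; z up. One side (its -x side) has a doorway 40 mm wide and 38 mm high with a doorstep 40 mm wide that sticks out 18 mm, seen from above; the other three sides are blank.
- door (a point): First side: Point at the middle of the hide's doorway (-x) side face, 42 mm out from the hide's centre and 30 mm above its underside.
- side2 (a point): Second side, next to the doorway clockwise seen from above: Point at the middle of the hide's +y side face, 42 mm out from the hide's centre and 30 mm above its underside.
- side3 (a point): Third side, across from the doorway: Point at the middle of the hide's +x side face, 42 mm out from the hide's centre and 30 mm above its underside.
- side4 (a point): Fourth side: Point at the middle of the hide's -y side face, 42 mm out from the hide's centre and 30 mm above its underside.
- bottle: Bystander: white plastic bottle, radius 29 mm, 190 mm high, standing close beside the turntable. Origin at the centre of its underside.
- jar: Bystander: amber glass jar, radius 31 mm, 140 mm high, standing close beside the turntable. Origin at the centre of its underside.
- toothbrush: Bystander: blue toothbrush lying on the shelf beside the turntable, 188 mm long along its x axis, 17 mm high. Origin under its middle.
- clipper: Bystander: steel nail clipper lying flat, 58 mm long along x, 14 mm high. Origin under its middle.
- bowl_low: Bystander: blue glazed bowl, rim radius 65 mm, 50 mm high. Origin at the centre of its underside.
- bowl_up: Bystander: white glazed bowl stacked in the blue one, rim radius 52 mm, 45 mm high. Origin at the centre of its underside.
- slate: Bystander: grey slate basking tile lying flat, 160 x 110 x 12 mm. Origin at the centre of its underside.
- mug: Bystander: white mug, radius 40 mm, 90 mm high, handle at +y. Origin at the centre of its underside.
Mind the look-alikes: they are no part of the job. Leave any green or yellow look-alike of the hide alone.

How it is judged:
By the outcome, as a careful person would: the job done as asked, in the order asked, and still so for the second after the job is handed in, with the robot touching nothing.
It also fails if it takes over 64 s, if anything falls off the work surface, if the arm or the gripper's body presses on something with over 40 N, if the wrist force passes 120 N, or if a joint passes its speed limit or range.

ROBOT

A 6-joint arm with a two-finger parallel gripper is mounted at the origin on the work surface. World frame = base frame: x ahead of the robot, y to its left, z up, the work surface at z = 0. Lengths are in m, angles in rad, forces in N, time in s.
With the tool pointing down it reaches from about 0.35 to 0.975 m from the base axis. Payload 7.1 kg.
Tool frame: the origin (TCP) lies midway between the tips of the shut fingers; the grasp point (between the pads) lies 19 mm behind it; z points along the fingers, y is the line along which they close (so a half turn about z gives the same grasp; the last joint's range is limited). The gripper opens to 88 mm and grips with 3 to 60 N. Pads are 20 mm wide; open, the fingers measure 115 mm over their backs; the gripper's body (75 mm by 178 mm) begins 61 mm behind the grasp point.
Start: joints at [-0.019, 0.423, 1.63, -0, 1.089, -0.019], TCP at [0.625, 0, 0.223] pointing down, gripper open.
Joint ranges: [-3, 3], [-0.9, 2.11], [0.09, 2.58], [-1.31, 4.45], [0.11, 2.69], [-2.54, 2.54]. Speed limits (rad/s): [2.39, 2.39, 3.01, 3.14, 3.14, 3.14].

INTERFACE

Orientations are given as a unit quaternion [w, x, y, z].
In Python, from station import move_pose, movel, movej, command_gripper, wait, inverse_kinematics, read_camera, camera_info, MotionError, job_done, get_time, get_joint_pos, get_qvel, get_effort, get_tcp_pos, get_ee_rot, get_ft_force, get_ft_torque, get_grip_width, get_finger_force gives the robot as it stands. Calls block until the motion is done:
- move_pose(position, orientation): joint-space move of the TCP to a pose.
- movel(position, frame=None, v=0.15, until_force=None): straight line of the TCP; frame=None keeps the orientation; v is the mean speed in m/s. With until_force (N) it stops when the force on the tool has changed by that much, and returns True; else False.
- movej(angles): joint-space move.
- command_gripper(opening): opening from 0.0 (shut) to 1.0 (fully open); the grip force is fixed at half the most; returns when the fingers have stopped.
- wait(seconds).
- inverse_kinematics(position, orientation): joint angles nearest the present ones, or None.
- read_camera(name): name is "scene" or "side" or "wrist"; returns the picture (384x512x3 uint8, red, green, blue); there is no depth.
- camera_info(name): a dict with "intrinsics" (3x3 intrinsics, pixels), "T" (4x4, takes a point from camera to world coordinates); the wrist camera has in their place "tool_from_camera" (4x4, takes a point from camera to tool coordinates, whose origin is the TCP and whose axes are the flange's). Camera axes: x right, y up, looking along -z (the intrinsics and any distortion apply to the point x, -y, -z); pixel columns grow to the right and rows downward; lengths in m; the calibration is good to about 2 mm. The wrist camera is an equidistant fisheye: a pixel r from the principal point sees the ray r / f radians off the axis. A picture is of the moment at which its call begins: read the wrist's pose just before it. camera_info takes no time and is no camera call.
A pose or a line that the arm cannot do raises MotionError and nothing moves.
- job_done(): hands the job in; it is judged then, once.
Readings, each from a call of its own:
- get_time(): time.
- get_joint_pos(): joint angles.
- get_qvel(): joint speeds.
- get_effort(): joint torques, N m.
- get_tcp_pos(): TCP position.
- get_ee_rot(): TCP orientation.
- get_ft_force(): force on the tool from outside, world axes, zero at the start.
- get_ft_torque(): the same for the moment, N m.
- get_grip_width(): opening from 0.0 (shut) to 1.0 (fully open).
- get_finger_force(): force on a finger pad.
Only numpy, scipy, OpenCV 4.12 (cv2) and the standard library are available. Lean on these libraries where they do the work, as an engineer would, in place of code of your own. Each camera call takes 0.05 s, during which the arm holds its last target. There are 200 camera calls.

## Working session

There is one attempt and no reset: what is moved stays moved. The work goes in short steps, each a Python script; the robot and the scene stay as the last script left them, time stands still between calls to the robot, and variables do not carry over. Pictures are saved under pics/ and viewed, at most 10 in all, crops included, and the job is handed in when it is done.

```bash
mkdir -p pics; ls; python3 - <<'E'
from station import *
import cv2,numpy as np
np.set_printoptions(precision=4,suppress=True)
a=[]
for n in ("scene","side","wrist"):
    im=read_camera(n); cv2.imwrite(f"pics/{n}0.png",im[:,:,::-1]); print(n,camera_info(n))
print(get_time(),get_ee_rot())
E
```

```text
pics
scene {'intrinsics': array([[446.0177,   0.    , 266.5979],
       [  0.    , 446.0177, 194.3992],
       [  0.    ,   0.    ,   1.    ]]), 'T': array([[-0.7084, -0.5746,  0.4098,  1.0892],
       [ 0.7058, -0.577 ,  0.411 ,  0.5333],
       [ 0.0003,  0.5804,  0.8143,  1.1743],
       [ 0.    ,  0.    ,  0.    ,  1.    ]])}
side {'intrinsics': array([[454.8609,   0.    , 253.316 ],
       [  0.    , 454.8609, 189.4024],
       [  0.    ,   0.    ,   1.    ]]), 'T': array([[ 0.7822,  0.448 , -0.433 , -0.0262],
       [-0.6229,  0.5458, -0.5605, -0.7884],
       [-0.0147,  0.7081,  0.7059,  1.0528],
       [ 0.    ,  0.    ,  0.    ,  1.    ]])}
wrist {'intrinsics': array([[297.3186,   0.    , 252.1879],
       [  0.    , 297.3186, 188.4368],
       [  0.    ,   0.    ,   1.    ]]), 'tool_from_camera': array([[ 0.0001,  0.9692,  0.2461,  0.0659],
       [ 1.    ,  0.    , -0.0004, -0.0005],
       [-0.0004,  0.2461, -0.9692, -0.1622],
       [ 0.    ,  0.    ,  0.    ,  1.    ]])}
0.15 [-0.0004  0.7071  0.7071 -0.0004]
```

View pics/scene0.png

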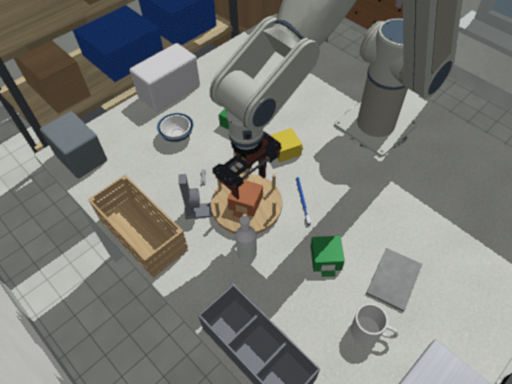

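View pics/side0.png

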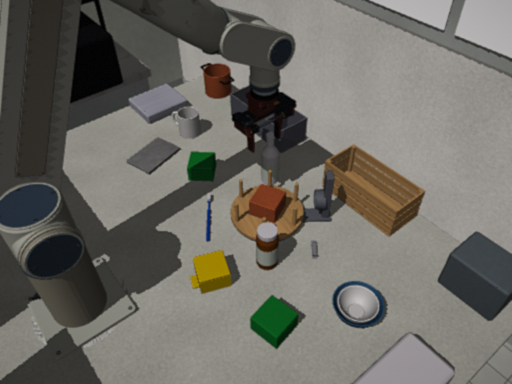

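View pics/wrist0.png

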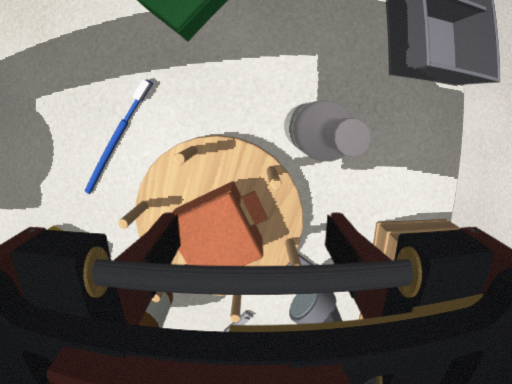

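The scene and side views show the red-brown clay hide on the turntable: scene (246,197), side (267,203), wrist (218,228). Its doorstep is at wrist (255,208). The lamp is at wrist (315,300), the bottle at (325,130) and the jar at (150,310).

Look-alikes for the hide are green at scene (327,253), green at scene (228,118) and yellow at scene (287,145). I choose the red-brown one on the turntable. Next I take two wrist views from above to measure it.

```bash
cat > h.py <<'E'
from station import *
import numpy as np,cv2
from scipy.spatial.transform import Rotation as R
np.set_printoptions(precision=4,suppress=True)
def rot(q): return R.from_quat([q[1],q[2],q[3],q[0]]).as_matrix()
def wristT():
    T=np.eye(4);T[:3,:3]=rot(get_ee_rot());T[:3,3]=get_tcp_pos()
    return T@camera_info("wrist")["tool_from_camera"]
def ray(name,T,px):
    K=camera_info(name)["intrinsics"]
    u=(np.atleast_2d(px)-K[:2,2])/K[0,0]
    if name=="wrist":
        r=np.linalg.norm(u,axis=1,keepdims=True)+1e-12
        d=np.c_[u*np.sin(r)/r,np.cos(r)]
    else: d=np.c_[u,np.ones(len(u))]
    return (d*[1,-1,-1])@T[:3,:3].T
def onplane(name,T,px,z):
    d=ray(name,T,px); o=T[:3,3]
    return o+d*((z-o[2])/d[:,2:3])
def tri(obs):   # [(name,T,px)] -> nearest point and residual (m)
    A=[];b=[]
    for n,T,p in obs:
        d=ray(n,T,p)[0];d/=np.linalg.norm(d);P=np.eye(3)-np.outer(d,d);A.append(P);b.append(P@T[:3,3])
    A=np.vstack(A);b=np.hstack(b);x=np.linalg.lstsq(A,b,rcond=None)[0]
    return x,np.linalg.norm(A@x-b)
def shot(fn):
    T=wristT();im=read_camera("wrist");cv2.imwrite(f"pics/{fn}.png",im[:,:,::-1]);np.save(f"pics/{fn}.npy",T);return im,T
E
python3 - <<'E'
from h import *
q=get_ee_rot()
for i,p in enumerate([(0.585,-0.07,0.33),(0.66,-0.13,0.33)]):
    move_pose(p,q);shot(f"w{i+1}");print(get_time(),get_tcp_pos())
a=[cv2.imread(f"pics/w{i}.png")[0:300,60:460] for i in (1,2)]
cv2.imwrite("pics/pair.png",cv2.resize(np.hstack(a),None,fx=1,fy=1))
E
```

```text
0.8 [ 0.5845 -0.0693  0.3282]
1.3167 [ 0.6594 -0.129   0.3275]
```

View pics/pair.png

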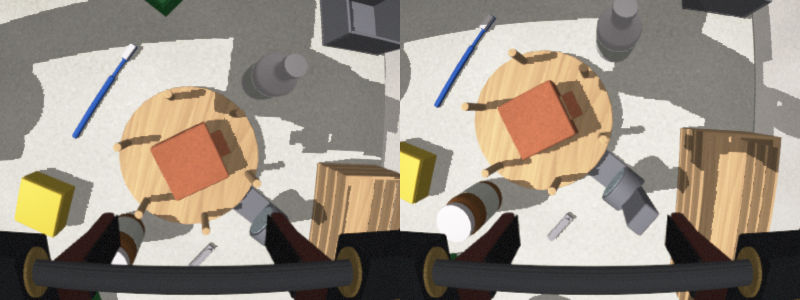

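The pair shows the red hide in the middle, with its dark doorstep to the right of the top face (crop px 218,142 left and 570,103 right). Dowel tops ring it, and the lamp is at lower right. I enlarge both views to mark the dowel tops.

```bash
python3 - <<'E'
import cv2,numpy as np
a=cv2.imread("pics/w1.png")[78:278,160:360]; b=cv2.imread("pics/w2.png")[40:240,110:310]
cv2.imwrite("pics/zoom.png",cv2.resize(np.hstack([a,b]),(800,400),interpolation=cv2.INTER_CUBIC))
for i in (1,2):
    im=cv2.imread(f"pics/w{i}.png");h=cv2.cvtColor(im,cv2.COLOR_BGR2HSV)
    m=cv2.inRange(h,(2,110,140),(11,255,255));m=cv2.morphologyEx(m,cv2.MORPH_OPEN,np.ones((5,5)))
    c=max(cv2.findContours(m,0,2)[0],key=cv2.contourArea);print(i,cv2.minAreaRect(c),cv2.approxPolyDP(c,4,True)[:,0].tolist())
E
```

```text
1 ((249.5862579345703, 161.70181274414062), (60.43669891357422, 59.93251419067383), 63.99665069580078) [[264, 123], [212, 147], [235, 199], [287, 177]]
2 ((195.50003051757812, 120.0), (60.37383270263672, 59.032188415527344), 63.43495178222656) [[209, 82], [159, 106], [182, 158], [233, 134]]
```

View pics/zoom.png

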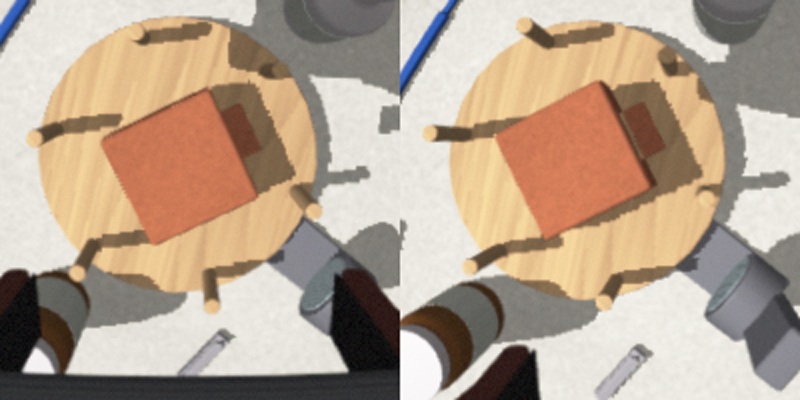

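The crop confirms the choice: a red-brown hide with its doorstep toward the upper right (left half 243,128; right half 645,128). Six dowel tops are visible, with the lens at (740,290). I compute the points now.

```bash
python3 - <<'E'
from h import *
T1,T2=np.load("pics/w1.npy"),np.load("pics/w2.npy")
z1=lambda p:np.array(p)/2+[160,78]-.25
z2=lambda p:np.array(p)/2+[110,40]-.25
d1=[(138,35),(37,138),(78,271),(212,307),(315,210),(268,72)]
d2=[(125,26),(30,132),(70,267),(205,301),(312,197),(268,56)]
P=[]
for a,b in zip(d1,d2):
    x,r=tri([("wrist",T1,z1(a)),("wrist",T2,z2(b))]);p=[onplane("wrist",T1,z1(a),.102)[0],onplane("wrist",T2,z2(b),.102)[0]]
    print(x,r,p[0][:2],p[1][:2]);P.append((p[0]+p[1])[:2]/2)
P=np.array(P)
c=(P[:3]+P[3:]).mean(0)/2;print("centre",c)
for p in P:print(np.linalg.norm(p-c),np.degrees(np.arctan2(*(p-c)[::-1])))
# disc ellipse
pts=[]
for i,T in((1,T1),(2,T2)):
    corners={1:[[264,123],[212,147],[235,199],[287,177]],2:[[209,82],[159,106],[182,158],[233,134]]}[i]
    X=onplane("wrist",T,np.array(corners,float),.088);e=np.diff(np.r_[X,X[:1]],axis=0)
    print("hide c",X.mean(0),np.linalg.norm(e,axis=1),np.degrees(np.arctan2(e[:,1],e[:,0])))
    s=onplane("wrist",T,z1((243,128)) if i==1 else z2((245,128)),.035)[0];print("step",s,np.degrees(np.arctan2(*(s-X.mean(0))[1::-1])))
k=[tri([("wrist",T1,a),("wrist",T2,b)]) for a,b in [((264,123),(209,82)),((212,147),(159,106)),((235,199),(182,158)),((287,177),(233,134))]]
print("hide top z",[x[0][2] for x in k])
L=onplane("wrist",T2,z2((340,290)),.075)[0];print("lens",L,np.linalg.norm(L[:2]-c),np.degrees(np.arctan2(*(L[:2]-c)[::-1])))
# column top centre, bottle/jar tops
print("bottle",tri([("wrist",T1,(355,66)),("wrist",T2,(285,10))]))
print("jar",onplane("wrist",T2,(114,222),.14))
np.save("P.npy",P)
print(get_joint_pos())
E
```

```text
[0.5543 0.0216 0.1076] 0.00020233995815686676 [0.5537 0.0218] [0.5528 0.0229]
[ 0.4858 -0.0447  0.1066] 0.0005276684335248248 [ 0.4849 -0.0449] [ 0.4835 -0.0448]
[ 0.5082 -0.14    0.099 ] 0.0009040083050736641 [ 0.5092 -0.1384] [ 0.5089 -0.1399]
[ 0.6036 -0.165   0.1008] 0.0009625949299926776 [ 0.6031 -0.165 ] [ 0.6042 -0.1641]
[ 0.6755 -0.0956  0.0937] 0.0016249471351730163 [ 0.6729 -0.0946] [ 0.6759 -0.0941]
[0.6443 0.0004 0.0738] 0.004529295018805977 [ 0.6383 -0.0021] [ 0.6474 -0.0017]
centre [ 0.5779 -0.0704]
0.09600378530479993 104.86245894439749
0.09714939291216658 164.7366435648737
0.09730668162152947 -135.04552688991507
0.09761415590229519 -74.70036558724698
0.09943658816509261 -13.938026647705417
0.09438466314591856 46.52324521180306
hide c [ 0.5803 -0.0685  0.088 ] [0.078  0.0801 0.0795 0.0813] [-155.4581  -67.4879   23.6027  113.5867]
step [ 0.6287 -0.0454  0.035 ] 25.49480099185519
hide c [ 0.5808 -0.0693  0.088 ] [0.0767 0.0799 0.0785 0.0782] [-157.092   -67.1138   24.1828  114.1673]
step [ 0.6278 -0.0465  0.035 ] 25.870684271358428
hide top z [np.float64(0.07923225366850879), np.float64(0.08481179972186657), np.float64(0.08428382799599322), np.float64(0.08924424902341326)]
lens [ 0.6977 -0.1628  0.075 ] 0.1512805711505235 -37.62329700122997
bottle (array([0.6936, 0.0517, 0.1805]), np.float64(0.0016402352383554327))
jar [[ 0.4707 -0.1992  0.14  ]]
[-0.2109  0.4049  1.4109  0.0001  1.331  -0.2116]
```

The points agree with the text:

| Quantity | Measured | Expected |
|---|---|---|
| Dowel ring radius | 96–99 mm | 98 mm |
| Dowel spacing | about 60° | 60° |
| Dowel top height | about 0.10 m | 0.102 m |
| Hide top height | about 0.085 m | 0.088 m |

The exceptions are the two shadowed dowels, where my pixel marks are rough. The lens comes out 10 mm too far, so I take one better look at the lamp to get its azimuth.

```bash
python3 - <<'E'
from h import *
move_pose((0.69,-0.21,0.33),get_ee_rot());im,T=shot("w3")
a=cv2.imread("pics/w3.png")[20:240,130:410]; b=cv2.imread("pics/w2.png")[60:280,230:430]
s=cv2.imread("pics/scene0.png")
cv2.imwrite("pics/lamp.png",cv2.resize(a,(780,613),interpolation=cv2.INTER_CUBIC)[:600])
E
```

```text
(no output)
```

View pics/lamp.png

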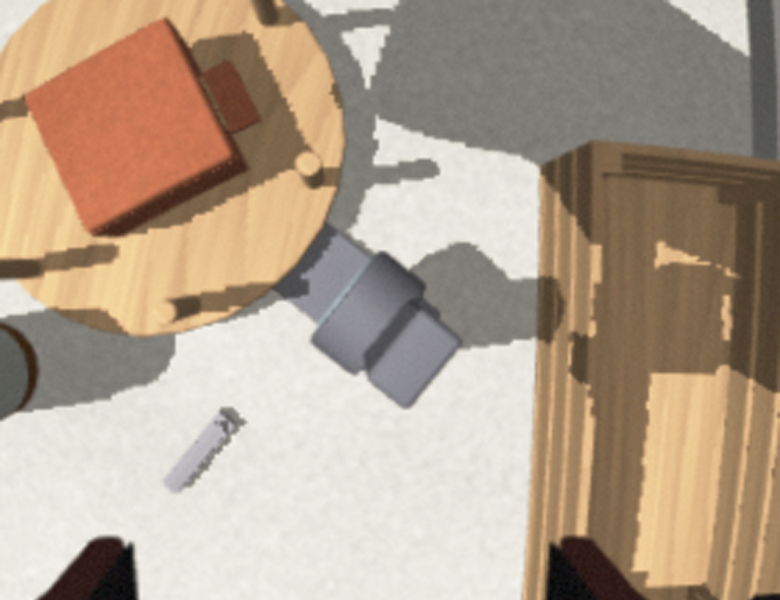

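The lamp column's top face is clear, with crop corners (415,305), (462,340), (408,408) and (366,370). The lens rim runs from (315,335) to (382,253).

```bash
python3 - <<'E'
from h import *
T=np.load("pics/w3.npy");c=np.array([.578,-.0705])
f=lambda p:np.atleast_2d(p)*280/780+[130,20]-.3
az=lambda v:np.degrees(np.arctan2(v[1],v[0]))
X=onplane("wrist",T,f([(415,305),(462,340),(408,408),(366,370)]),.175)[:,:2]
m=X.mean(0)-c;e=np.diff(X,axis=0);print("col",np.linalg.norm(m),az(m),[(np.linalg.norm(v),az(v)) for v in e])
l=onplane("wrist",T,f([(315,335),(382,253)]),.075)[:,:2];d=l[1]-l[0];m=l.mean(0)-c
print("lens",np.linalg.norm(m),az(m),np.linalg.norm(d),az(d)-90)
# dowel tops in this view
print(onplane("wrist",T,f([(308,165),(168,308)]),.102)[:,:2]-c)
# arc planning: IK for tool-down, y axis tangential
def quat(yaw): # tool y at yaw, z down
    y=np.array([np.cos(yaw),np.sin(yaw),0]);z=np.array([0,0,-1.]);x=np.cross(y,z)
    q=R.from_matrix(np.c_[x,y,z]).as_quat();return np.r_[q[3],q[:3]]
for a in (165,103,193,133,223):
    for k in (90,-90):
        p=c+.098*np.array([np.cos(np.radians(a)),np.sin(np.radians(a))])
        print(a,k,inverse_kinematics((*p,.08),quat(np.radians(a+k))))
E
```

```text
col 0.17504855828849974 -38.172169576863034 [(np.float64(0.022631262704328282), np.float64(-35.808362146589815)), (np.float64(0.03373928808088983), np.float64(-127.46933379914206)), (np.float64(0.022100117885612024), np.float64(137.96075830020393))]
lens 0.14323933438711417 -37.8706399885327 0.0532584646241786 -38.947863767282456
[[ 0.0943 -0.026 ]
 [ 0.0273 -0.0925]]
165 90 [-0.1176  0.453   2.0221 -0.      0.6664  1.715 ]
165 -90 [-0.1176  0.453   2.0221 -0.      0.6664 -1.4266]
103 90 None
103 -90 [ 0.0235  0.5293  1.8666 -0.      0.7457 -0.2034]
193 90 [-0.2137  0.4592  2.0096 -0.      0.6728  1.1302]
193 -90 [-0.2137  0.4592  2.0096 -0.      0.6728 -2.0114]
133 90 [-0.021   0.4803  1.9666 -0.      0.6947  2.3701]
133 -90 [-0.021   0.4803  1.9666 -0.      0.6947 -0.7715]
223 90 [-0.2876  0.4947  1.9373 -0.      0.7096  0.5328]
223 -90 None
```

The lamp azimuth is −38.1° (column 175 mm, lens 143 mm, so the check passes) and the door is at 23.7°. I turn the table clockwise 61.8° with the dowel at 165°, then check.

```bash
cat >> h.py <<'E'
C=np.array([.578,-.0705])
def quat(yaw):
    y=np.array([np.cos(yaw),np.sin(yaw),0]);z=np.array([0,0,-1.]);x=np.cross(y,z)
    q=R.from_matrix(np.c_[x,y,z]).as_quat();return np.r_[q[3],q[:3]]
def pose(a,z,k):
    t=np.radians(a);p=C+.098*np.array([np.cos(t),np.sin(t)]);return np.r_[p,z],quat(np.radians(a+k))
def grip(a,k=-90):
    command_gripper(.5);move_pose(*pose(a,.17,k))
    if movel(pose(a,.08,k)[0],v=.08,until_force=8): print("CONTACT",get_tcp_pos(),get_ft_force()); raise SystemExit
    command_gripper(0);print("grip w mm",get_grip_width()*88,"t",get_time(),get_ft_force())
def arc(a,b,k=-90,v=.06):
    n=int(np.ceil(abs(b-a)/15))
    for x in np.linspace(a,b,n+1)[1:]:
        p,q=pose(x,.08,k);movel(p,q,v=v)
    print("arc end",b,"t",get_time(),"F",get_ft_force(),"w",get_grip_width()*88)
def release(a,k=-90):
    command_gripper(.5);movel(pose(a,.17,k)[0],v=.12)
def look(fn):
    move_pose((.585,-.07,.33),quat(0));im,T=shot(fn)
    h=cv2.cvtColor(im,cv2.COLOR_RGB2HSV);m=cv2.inRange(h,(2,110,140),(11,255,255));m=cv2.morphologyEx(m,cv2.MORPH_OPEN,np.ones((5,5)))
    c=max(cv2.findContours(m,0,2)[0],key=cv2.contourArea)
    X=onplane("wrist",T,c[:,0].astype(float),.088)[:,:2].astype(np.float32)*1000
    r=cv2.minAreaRect(X);print("hide centre-C mm",np.array(r[0])-C*1000,"size",r[1],"angle mod 90",r[2]%90,"t",get_time())
E
python3 - <<'E'
from h import *
# calibrate look() on the first picture
grip(165);arc(165,103.2);release(103.2);look("s1")
cv2.imwrite("pics/s1c.png",cv2.imread("pics/s1.png")[20:300,60:460])
E
```

```text
grip w mm 11.452074138431554 t 5.7 [-0.5154  1.0387  1.6363]
arc end 103.2 t 8.2 F [-0.7941  6.4013  4.4172] w 11.225895474391718
hide centre-C mm [ 1.5137 -2.043 ] size (82.40311431884766, 82.70172882080078) angle mod 90 53.47114562988281 t 10.6167
```

View pics/s1c.png

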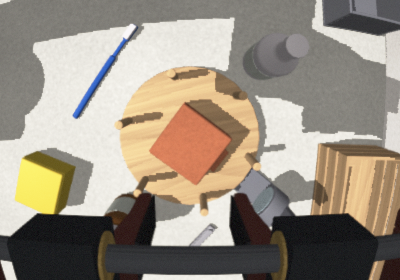

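The table turned as planned: the hide is still centred (within 3 mm) with the doorway toward the lamp, about 1.5° short. I trim by −1°, dwell, then turn +90° to the second side and check.

```bash
python3 - <<'E'
from h import *
grip(103.2);arc(103.2,102.2);wait(1.3)
arc(102.2,192.2);wait(1.4);release(192.2);look("s2")
E
```

```text
grip w mm 11.70781066500573 t 13.5 [0.5618 0.1715 1.4424]
arc end 102.2 t 13.75 F [1.4073 0.4345 1.3842] w 11.022612182804073
arc end 192.2 t 18.5 F [6.4482 1.101  1.0943] w 11.289307948335262
hide centre-C mm [1.6371 2.5681] size (82.6280517578125, 82.99923706054688) angle mod 90 52.901939392089844 t 23.1667
```

Side 2 is square (about 1° off) and the hide is centred. I turn to side 3, then side 4.

```bash
python3 - <<'E'
from h import *
grip(132.2,-105);arc(132.2,221.7,-105);wait(1.4);release(221.7,-105);look("s3")
grip(101.7);arc(101.7,191.7);wait(1.4);release(191.7);look("s4")
a=[cv2.imread(f"pics/s{i}.png")[0:300,60:460] for i in (3,4)];cv2.imwrite("pics/end.png",np.hstack(a))
cv2.imwrite("pics/endscene.png",read_camera("scene")[:,:,::-1])
print(get_time(),get_ft_force())
E
```

```text
grip w mm 11.15939448265265 t 26.0583 [ 0.2532 -0.3064  2.7397]
arc end 221.7 t 29.5083 F [ 6.1131  5.1207 -1.2308] w 11.165577914303029
hide centre-C mm [-8.6929  7.2432] size (82.28453826904297, 97.60050964355469) angle mod 90 52.220619201660156 t 34.4333
grip w mm 11.176066760492315 t 37.3167 [-0.2641 -0.2167  1.3987]
arc end 191.7 t 40.7667 F [ 6.7016  1.3276 -1.8797] w 10.915198321180961
hide centre-C mm [-4.6093 -3.7207] size (86.86016845703125, 82.85120391845703) angle mod 90 52.168724060058594 t 45.425
45.475 [-1.0443  0.3888  0.1988]
```

View pics/end.png

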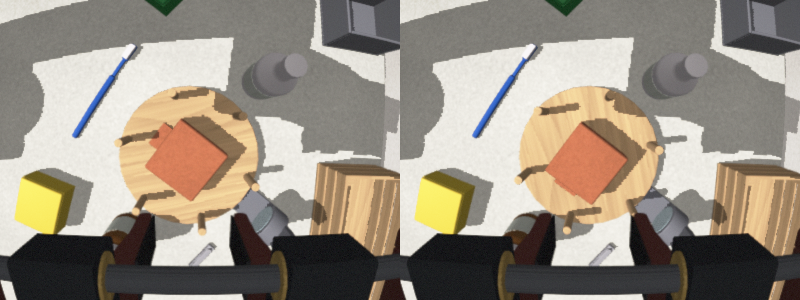

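View pics/endscene.png

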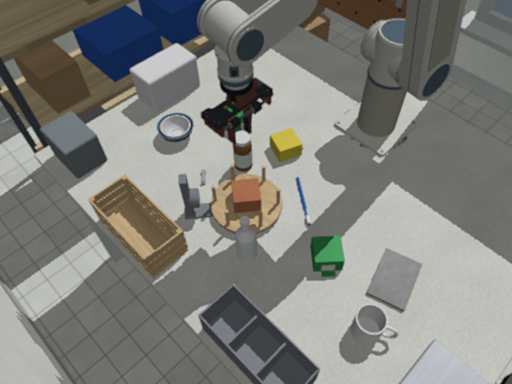

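The left view shows the doorstep pointing away from the lamp at (162,133), so side 3 was facing it. In the right view side 4 faces the lamp, within about 0.3°. The hide is centred, and the bottle, jar, toothbrush, clipper and other items shown have not moved. The arm is clear of everything.

```bash
python3 -c "
from station import *
print(job_done(),get_time())"
```

```text
the job is handed in; nothing more can be done
the job is handed in; nothing more can be done
```

I turned the hide by the dowels so the doorway, then sides 2, 3 and 4, each faced the lamp for over a second; it is centred with side 4 facing the lamp, the surrounding things look unmoved, and I handed the job in at about 45 s.

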